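# Index a notched flange and hold the click lever at four

### The arm

A 6-joint arm with a two-finger parallel gripper is mounted at the origin on a cart in front of the work surface, level with it; the furniture and walls round the work are solid. World frame = base frame: x ahead of the robot, y to its left, z up, the work surface at z = 0. Lengths are in m, angles in rad, forces in N, time in s.
With the tool pointing down it reaches from about 0.425 to 0.95 m from the base axis. Payload 3.5 kg.
Tool frame: the origin (TCP) lies at the very end of the fingers, on their centre line; the grasp point (between the pads) lies 19 mm behind it (ctrl.grip_point_offset is the distance from the TCP to the grasp point, in m); x points along the fingers, y is the direction in which the jaws open and shut, and the axes are right-handed (so a half turn about x gives the same grasp; the last joint's range is limited). The gripper opens to 85 mm and grips with 20 to 120 N. Pads are 22 mm wide; open, the fingers measure 114 mm over their backs; the gripper's body (76 mm by 85 mm) begins 54 mm behind the grasp point. The pads swing forward as they close: fully open they stand 13 mm farther back than shut.
Start: joints at [-1.343, 0.286, 1.577, -0, 1.279, -0.15], TCP at [0.249, -0.627, 0.231] pointing down, gripper open.
Joint ranges: [-2.77, 2.77], [-0.9, 2.22], [0.21, 2.48], [-1.53, 4.67], [0.24, 2.81], [-2.84, 2.84]. Speed limits (rad/s): [2.79, 2.79, 3.14, 3.14, 3.14, 3.14].

### API

Orientations are given as a unit quaternion [w, x, y, z].
In Python, from rig import ctrl gives the robot as it stands.
- The arm moves only by the tool carry_out, never from a script. Its argument "plan" is a list of rows, each a list of 2 entries, a list of its own where there are three numbers: the shift along the tool's x, y, z in units of 30 mm (1.0 is 30 mm), then the turn about the tool's x in units of 6 degrees (1.0 is 6 degrees). A call has 1 to 12 rows; each row shifts and turns the commanded pose from where the row before left it, along the tool's axes as they then stand; what a row does not reach is not made up. A row lasts 1/10 s, in which the tool goes at most 50 mm and 8.59 degrees, less where a joint would pass 70% of its speed; a pose out of reach is approached as far as the arm can. A call is refused whole if a number of a shift passes 1 or a number of a turn 1, either way. A call with a gripper value outside its range is refused whole. "jaw" is the finger opening in mm, from 0 to 85.4, set as the call begins (left out, the last holds). The fingers move at their own pace and stop on an object; the grip force is fixed at half the most. Time passes only in rows, so rows that do not move let the fingers close. It gives the time, the measured TCP pose, the force and the opening at its end, in the units of the state.
- ctrl.observe(): the state, without advancing time (a new reading comes with each control period).
- ctrl.grab_frame(name): name is "scene" or "top" or "wrist"; returns the picture (480x640x3 uint8, red, green, blue); there is no depth.
- ctrl.get_calibration(name): a dict with "camera_matrix" (3x3 intrinsics, pixels), "k1" (the pictures are not rectified: a ray, as slopes to the right and down, at radius r is drawn at 1 + k1 r^2 times it, then the intrinsics apply), "camera_from_world" (4x4, takes a point from world to camera coordinates). Camera axes: x right, y down, z forward; pixel columns grow to the right and rows downward; lengths in m; the calibration is good to about 2 mm. A picture is of the moment at which its call begins: read the wrist's pose just before it. get_calibration takes no time and is no camera call; for the wrist camera it gives the pose at the moment of the call.
- ctrl.job_done(): hands the job in, once; it reports no verdict.
The state is a dict: "clock": time; "joints": joint angles; "dq": joint speeds; "effort": joint torques, N m; "tool_pos": TCP position; "tool_rot": TCP orientation; "force": force on the tool from outside, world axes, zero at the start; "wrist_torque": the same for the moment, N m; "width": finger opening in m.
Only numpy, scipy, OpenCV 4.12 (cv2) and the standard library are available. Lean on these libraries where they do the work, as an engineer would, in place of code of your own. Each camera call takes 0.05 s, during which the arm holds its last target.

### The job

A notched steel flange sits in the bored block of a small tacking fixture and must be held for welding. With the lever still at rest, turn the flange, without lifting it out, until its notch faces the locating tongue squarely; then take the lever by its black upright grip and swing it clockwise (seen from above) through exactly four clicks, never over a fifth, so that the tongue stands in the notch. The lever springs back when let go, so finish with the gripper still holding it steadily at the fourth click; leave the loose things round about where they are.

Things in the scene. Friction and masses are not known exactly. Their poses are not given: they have to be found in the camera images.
- fixture: Tacking fixture fixed to the bench: dark base plate 165x250x12 mm. Origin under it at bench level, z up. In its frame (mm): bored block 68x68, top z 42, bore axis at (0,75); lever pivot (0,-75), arm top z 61; grey tongue guide 31x30 at (0,12), top z 57, tongue 9 wide comes out of it to +y at z 43-51; grey pawl box 28x30 at (82,-75), top z 58. Plate centre at (17,-5).
- flange: Loose steel flange, 0.35 kg: disc 72 mm across, 10 thick, one notch 16 wide cut from rim to boss; round boss 40 across, top at own z 45 (35 above the disc); stem 28 across, 18 long, sits in the bore, 0.75 mm play. Origin: centre of the disc's underside, 42 above the bench; z up; the notch opens along own -y. Turns freely; grasp the boss from above. Starts at any angle at least 0.5 rad off.
- notch (a point): Middle of the flange's notch: 30 mm from the flange's axis along its own -y, 5 mm above its origin.
- mark (a point): Point in front of the tongue, fixed in the fixture, where the middle of the notch has to come: 30 mm from the flange's axis along the fixture's -y (fixture frame 0, 45, 47 mm). The flange is right when its axes are parallel to the fixture's.
- lever (a joint): Lever angle, rad: 0 at rest, grows clockwise seen from above. A sprung roller drops between teeth (a click) each 0.24 rad: first click 0.24, fourth 0.96, a fifth 1.20. A spring pulls it back to 0. At the grip the pull jumps to about 8-12 N as it leaves a seat, then sinks to 2-3 N as the roller drops into the next; seated at the fourth it stays put under 4 to 8 N. The cam drives the tongue out 18 mm per rad.
- coupling_24: Bystander: threaded hose coupling 29 x 33 x 24 mm standing on the base plate; leave alone.
- nut_m20: Bystander: hexagon nut 30 x 34 x 16 mm on the base plate; leave alone.
- bolt_m12: Bystander: hexagon bolt 22 x 59 x 20 mm lying on the bench in front of the fixture; leave alone.
- spanner_17: Bystander: combination spanner 205 mm long on the right of the bench; leave alone.
- pliers_1: Bystander: combination pliers 187 mm long on the left; leave alone.
- gusset_plate: Bystander: triangular plate 58 x 61 x 8 mm at the front right; leave alone.
- hinged_tin: Bystander: shut steel tin 96 x 132 x 49 mm at the back left; leave alone.
- lever_grip: Black upright grip at the end of the lever arm, 18 mm across, 45 tall, 115 mm from the pivot axis; pinch from above or push. Origin on its axis, 21 above its foot, 83 above the bench. At rest at (57,-175) mm in the fixture's frame, at the fourth click at (-49,-179): it moves on an arc about the pivot towards the robot's side. The sleeve spins freely on its pin.
There are look-alikes about, which are no part of the job. Of the things like the flange, leave any that is brown or red; of the rest the smaller one is meant.

How it is judged:
By the outcome, as a careful person would: the job done as asked, in the order asked, and still so for the second after the job is handed in, while the arm keeps its last pose, push and grip.
It also fails if it takes over 72 s, if anything falls off the work surface, if the arm or the gripper's body presses on something with over 40 N, if the wrist force passes 120 N, or if a joint passes its speed limit or range.

## Working session

There is one attempt and no reset: what is moved stays moved. The work goes in short steps, Python scripts to look and compute and a tool call to move; the robot and the scene stay as the last step left them, time stands still between calls to the robot, and variables do not carry over. Pictures are saved under pics/ and viewed, and the job is handed in when it is done.

Besides the shell and the picture viewer there is one more tool, called after ">>>" by a JSON object that holds its "method" and its "body", one argument or row to a line. carry_out: Moves the arm, as the interface text tells. Its arguments: {"type":"object","properties":{"plan":{"type":"array"},"jaw":{"type":"number"}},"required":["plan"]}

```bash
mkdir -p pics; ls
cat > h.py <<'E'
import numpy as np, cv2
from rig import ctrl
def snap(n,f):
    c=ctrl.get_calibration(n); im=ctrl.grab_frame(n); cv2.imwrite('pics/'+f,cv2.cvtColor(im,cv2.COLOR_RGB2BGR)); return im,c
def ray(c,u,v):
    K=np.array(c['camera_matrix']);k=c['k1'];T=np.array(c['camera_from_world'])
    d=np.linalg.inv(K)@[u,v,1]; s=d[:2].copy()
    for _ in range(30): s=d[:2]/(1+k*(s@s))
    R=T[:3,:3]; return -R.T@T[:3,3], R.T@np.array([s[0],s[1],1])
def onz(c,u,v,z):
    o,d=ray(c,u,v); return o+d*(z-o[2])/d[2]
def proj(c,p):
    K=np.array(c['camera_matrix']);k=c['k1'];T=np.array(c['camera_from_world'])
    q=T[:3,:3]@np.array(p)+T[:3,3]; s=q[:2]/q[2]; s=s*(1+k*(s@s)); return (K@[s[0],s[1],1])[:2]
E
python3 - <<'E'
from h import *
for n in ('top','scene','wrist'):
    im,c=snap(n,n+'0.png'); print(n,c)
print(ctrl.observe(), ctrl.grip_point_offset)
E
```

```text
pics
top {'camera_matrix': array([[448.70766177,   0.        , 321.2337957 ],
       [  0.        , 448.70766177, 245.34181568],
       [  0.        ,   0.        ,   1.        ]]), 'k1': -0.03448896105709782, 'camera_from_world': array([[ 0.02114198, -0.99972804,  0.0098416 , -0.007267  ],
       [-0.9904621 , -0.02228457, -0.13597138,  0.53564991],
       [ 0.13615372, -0.00687303, -0.99066388,  0.92636194],
       [ 0.        ,  0.        ,  0.        ,  1.        ]])}
scene {'camera_matrix': array([[516.76116024,   0.        , 316.66325499],
       [  0.        , 516.76116024, 241.7744405 ],
       [  0.        ,   0.        ,   1.        ]]), 'k1': -0.08498391240503808, 'camera_from_world': array([[-0.58039008, -0.81402498,  0.0225983 ,  0.3341139 ],
       [-0.5042136 ,  0.33743015, -0.79492738,  0.3299733 ],
       [ 0.6394654 , -0.47276234, -0.60628358,  0.78786927],
       [ 0.        ,  0.        ,  0.        ,  1.        ]])}
wrist {'camera_matrix': array([[352.52308092,   0.        , 316.31104049],
       [  0.        , 352.52308092, 236.95143318],
       [  0.        ,  
[... 311 characters left out ...]
.        ]])}
{'clock': 0.15, 'joints': array([-1.34300538e+00,  2.86990976e-01,  1.57788983e+00,  1.00976795e-05,
        1.27860975e+00, -1.50031021e-01]), 'dq': array([-1.20826616e-04, -3.01385282e-03, -4.51733703e-03,  5.73785533e-06,
       -2.08378747e-04, -8.64027519e-04]), 'effort': array([ 1.07051037e-03, -4.06604040e+01, -2.93139249e+01, -1.22857050e-04,
        3.96799340e-03,  1.02815659e-05]), 'tool_pos': array([ 0.24889386, -0.62686259,  0.23021914]), 'tool_rot': array([-0.13211543, -0.69450409, -0.1334567 ,  0.69454942]), 'force': array([-0.01859814, -0.24573904,  0.2801273 ]), 'wrist_torque': array([ 0.01397175, -0.01550427, -0.00713106]), 'width': 0.08554257628367702} 0.0187
```

View pics/top0.png

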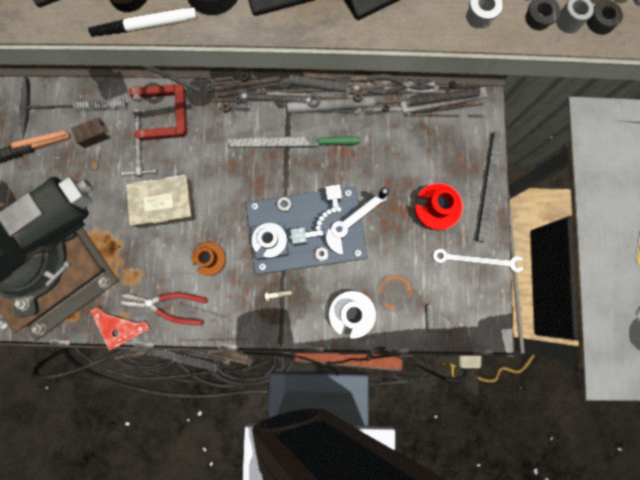

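View pics/scene0.png

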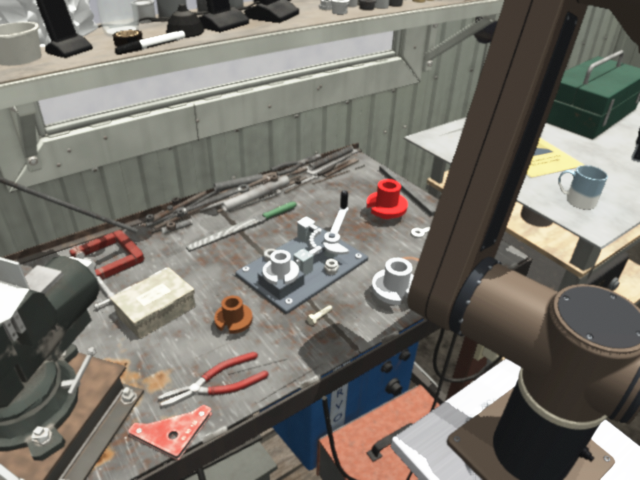

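Run:
```python
import cv2
a=cv2.imread('pics/top0.png'); cv2.imwrite('pics/top0z.png',cv2.resize(a[170:290,235:400],None,fx=4.8,fy=4.8,interpolation=cv2.INTER_CUBIC))
a=cv2.imread('pics/scene0.png'); cv2.imwrite('pics/sc0z.png',cv2.resize(a[180:310,225:375],None,fx=4.6,fy=4.6,interpolation=cv2.INTER_CUBIC))
```

```text
(no output)
```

View pics/top0z.png

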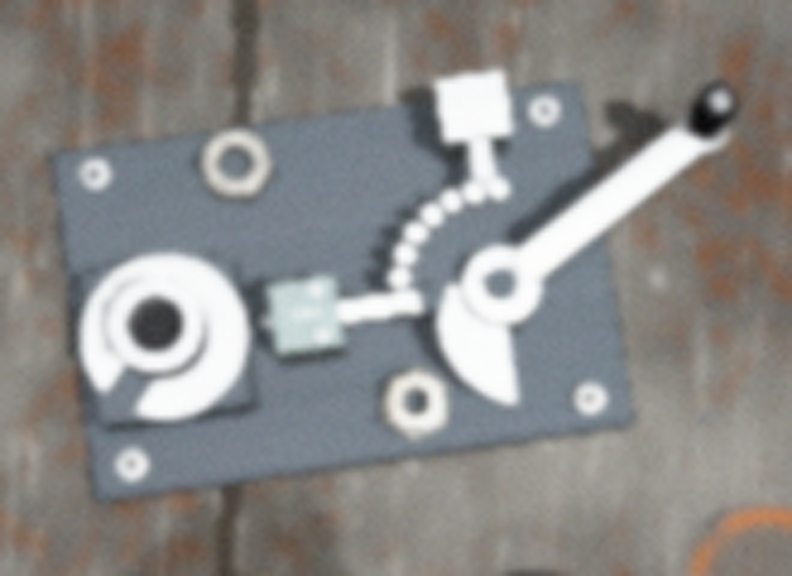

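View pics/sc0z.png

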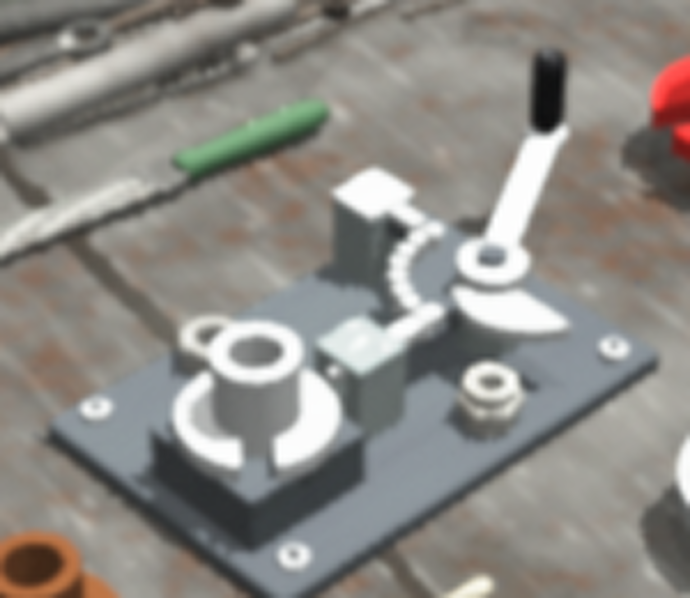

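```bash
cat >> h.py <<'E'
def fit2(F,W):
    F=np.array(F,float);W=np.array(W,float); f0=F.mean(0);w0=W.mean(0);A=F-f0;B=W-w0
    th=np.arctan2((A[:,0]*B[:,1]-A[:,1]*B[:,0]).sum(),(A*B).sum()); R=np.array([[np.cos(th),-np.sin(th)],[np.sin(th),np.cos(th)]])
    t=w0-R@f0; return th,t,(W-(A@R.T+w0))
E
python3 - <<'E'
from h import *
c=ctrl.get_calibration('top')
z=lambda x,y:((x+.5)/4.8-.5+235,(y+.5)/4.8-.5+170)
W=[onz(c,*z(*p),.012)[:2] for p in [(52,157),(578,84),(633,424),(100,500)]]
F=[(.0995,.120),(.0995,-.130),(-.0655,-.130),(-.0655,.120)]
th,t,r=fit2(F,W);print(th,t,r*1e3)
S=[onz(c,*z(*p),.012)[:2] for p in [(95,173),(544,110),(590,398),(132,464)]]
R=np.array([[np.cos(th),-np.sin(th)],[np.sin(th),np.cos(th)]])
print('screws fix',[(R.T@(s-t)*1e3).round(1) for s in S])
for n,p,h in [('boss',(156,324),.087),('disc',(165,337),.052),('notch',(126,388),.052),('griptop',(718,101),.107),('pivot',(501,284),.061),('guide',(306,317),.057)]:
    w=onz(c,*z(*p),h); print(n,w.round(4),(R.T@(w[:2]-t)*1e3).round(1))
E
```

```text
0.16726135671026696 [0.55526696 0.04140764] [[-1.30242567 -1.00643097]
 [-2.31353606  1.41800416]
 [ 1.06207126  1.99878645]
 [ 2.55389047 -2.41035964]]
screws fix [array([ 87.6, 100.4]), array([  87.4, -110.5]), array([ -49.4, -110.6]), array([-49.2, 100.7])]
boss [0.5432 0.1153 0.087 ] [ 0.4 74.9]
disc [0.5429 0.1152 0.052 ] [ 0.1 74.8]
notch [0.5199 0.1315 0.052 ] [-19.9  94.7]
griptop [ 0.6408 -0.1203  0.107 ] [  57.4 -173.7]
pivot [ 0.5683 -0.032   0.061 ] [  0.7 -74.5]
guide [0.5524 0.0532 0.057 ] [-0.9 12.1]
```

```bash
cat >> h.py <<'E'
from scipy.spatial.transform import Rotation as Ro
def toolR():
    s=ctrl.observe(); q=s['tool_rot']; return Ro.from_quat([q[1],q[2],q[3],q[0]]).as_matrix(), s
def go(target,turn=0):
    # shift in tool units to reach world target (TCP), and yaw info
    R,s=toolR(); d=R.T@(np.array(target)-s['tool_pos']); return (d/0.03).round(3)
E
python3 - <<'E'
from h import *
R,s=toolR(); print(R.round(4)); c=ctrl.get_calibration('wrist'); T=c['camera_from_world']
o=-T[:3,:3].T@T[:3,3]; print('cam in tool',R.T@(o-s['tool_pos']),'view axis in tool',R.T@T[2,:3], 'x',R.T@T[0,:3])
print(go([.543,.115,.231]))
E
```

```text
[[-4.000e-04  3.689e-01 -9.295e-01]
 [ 1.900e-03 -9.295e-01 -3.689e-01]
 [-1.000e+00 -1.900e-03 -3.000e-04]]
cam in tool [-0.14202067  0.00032244 -0.07317242] view axis in tool [0.95778253 0.00108545 0.28749165] x [-1.13133797e-03  9.99999360e-01 -6.50693263e-06]
[ 1.6000e-02 -1.9368e+01 -1.8234e+01]
```

>>> {"method": "carry_out", "body": {
  "plan": [
    [[0, -0.92, -0.96], 0],
    [[0, -0.92, -0.96], 0],
    [[0, -0.92, -0.96], 0],
    [[0, -0.92, -0.96], 0],
    [[0, -0.92, -0.96], 0],
    [[0, -0.92, -0.96], 0],
    [[0, -0.92, -0.96], 0],
    [[0, -0.92, -0.96], 0],
    [[0, -0.92, -0.96], 0],
    [[0, -0.92, -0.96], 0],
    [[0, -0.92, -0.96], 0],
    [[0, -0.92, -0.96], 0]
  ]
}}

```text
clock: 1.35
tool_pos: [0.4483, -0.1904, 0.2312]
tool_rot: [0.133, 0.695, 0.133, -0.695]
force: [0.9, 0.4, 0.3]
width: 0.0852
```

>>> {"method": "carry_out", "body": {
  "plan": [
    [[0, -0.92, -0.96], 0],
    [[0, -0.92, -0.96], 0],
    [[0, -0.92, -0.96], 0],
    [[0, -0.92, -0.96], 0],
    [[0, -0.92, -0.96], 0],
    [[0, -0.92, -0.96], 0],
    [[0, -0.92, -0.96], 0],
    [[0, -0.92, -0.96], 0],
    [[0, -0.92, -0.96], 0],
    [[0, 0, 0], 0],
    [[0, 0, 0], 0],
    [[0, 0, 0], 0]
  ]
}}

```text
clock: 2.55
tool_pos: [0.5969, 0.1338, 0.2309]
tool_rot: [-0.133, -0.694, -0.133, 0.695]
force: [-0.1, 0.1, 0.9]
width: 0.0855
```

Run:
```python
from h import *
im,c=snap('wrist','w1.png'); R,s=toolR(); print(s['tool_pos'],s['joints'],R.round(4),s['clock'])
import pickle; pickle.dump(c,open('w1.pkl','wb'))
print(proj(c,[.543,.115,.052]))
```

```text
[0.59698598 0.13348983 0.23111214] [ 5.44053157e-02  1.49368775e-01  1.73828498e+00 -2.99137344e-04
  1.25452006e+00  1.24857957e+00] [[-6.000e-04  3.679e-01 -9.299e-01]
 [-3.000e-04 -9.299e-01 -3.679e-01]
 [-1.000e+00  1.000e-04  6.000e-04]] 2.6
[313.17952208 269.93302539]
```

View pics/w1.png

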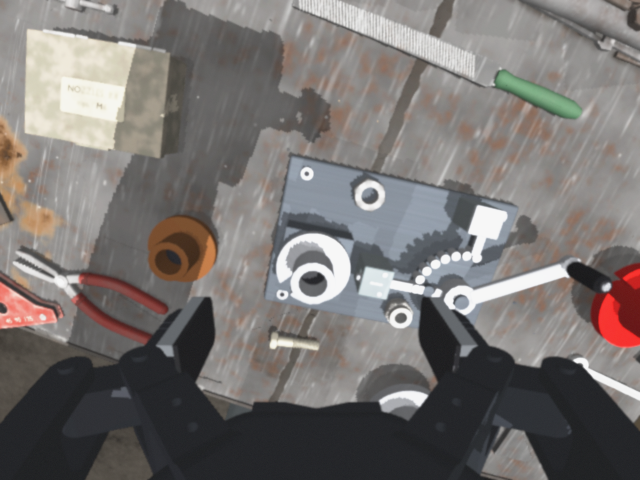

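Run:
```python
import cv2
a=cv2.imread('pics/w1.png'); cv2.imwrite('pics/w1z.png',cv2.resize(a[215:320,255:395],None,fx=5.6,fy=5.6,interpolation=cv2.INTER_CUBIC))
```

```text
(no output)
```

View pics/w1z.png

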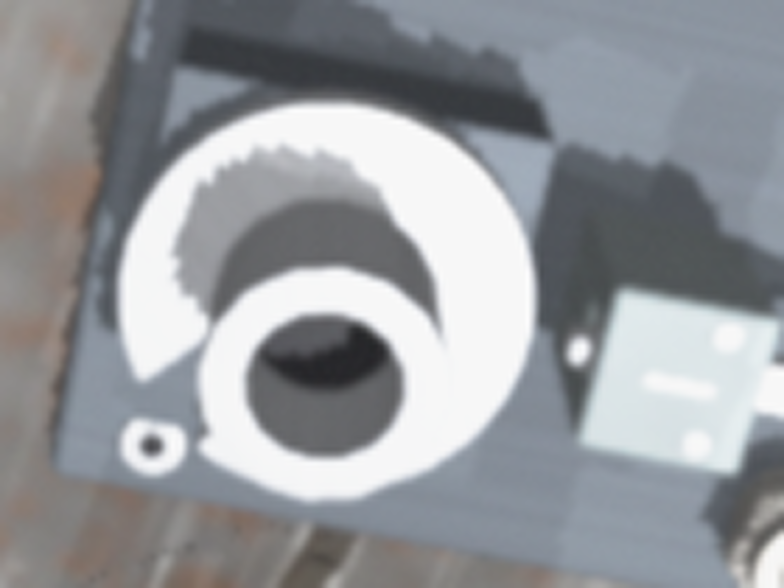

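Run:
```python
from h import *; import pickle
c=pickle.load(open('w1.pkl','rb'))
z=lambda x,y:((x+.5)/5.6-.5+255,(y+.5)/5.6-.5+215)
th=.167;t=np.array([.5553,.0414]);R=np.array([[np.cos(th),-np.sin(th)],[np.sin(th),np.cos(th)]])
P={}
for n,p,h in [('discL',(118,300),.052),('discR',(538,300),.052),('discT',(327,100),.052),('bosstop',(323,385),.087),('a',(143,382),.052),('b',(202,447),.052),('edge_in',(210,325),.052),('screw',(152,445),.012),('guide1',(622,289),.057),('guide2',(580,444),.057),('guide3',(740,474),.057)]:
    w=onz(c,*z(*p),h); P[n]=w[:2]; print(n,w.round(4),(R.T@(w[:2]-t)*1e3).round(1))
e=P['edge_in']-P['a'];print('edge ang fix',np.degrees(np.arctan2(e[1],e[0])-th))
m=(P['a']+P['b'])/2-P['bosstop'];print('mid ang fix',np.degrees(np.arctan2(m[1],m[0])-th))
d=P['guide2']-P['guide3'];print('guide y dir - 90',np.degrees(np.arctan2(d[1],d[0])-np.pi/2)); d=P['guide1']-P['guide2'];print(np.degrees(np.arctan2(d[1],d[0])))
```

```text
discL [0.5312 0.1498 0.052 ] [ -5.7 110.9]
discR [0.5582 0.0816 0.052 ] [ 9.5 39.2]
discT [0.5785 0.1291 0.052 ] [37.4 82.7]
bosstop [0.5442 0.1161 0.087 ] [ 1.4 75.5]
a [0.5181 0.1404 0.052 ] [-20.2 103.8]
b [0.5101 0.1263 0.052 ] [-30.4  91.2]
edge_in [0.5327 0.1332 0.052 ] [-7.  94.3]
screw [0.4875 0.1316 0.012 ] [-51.9 100.2]
guide1 [0.567  0.0702 0.057 ] [16.4 26.4]
guide2 [0.5375 0.0651 0.057 ] [-13.6  26.4]
guide3 [0.5425 0.0363 0.057 ] [-13.4  -3. ]
edge ang fix -35.93460904281128
mid ang fix 140.47453628670772
guide y dir - 90 9.819673624444043
9.719735841192497
```

Run:
```python
from h import *
print(go([.5432,.1155,.110]),go([.5432,.1155,.058]))
```

```text
[ 4.038 -0.102  1.885] [ 5.772 -0.102  1.884]
```

>>> {"method": "carry_out", "body": {
  "plan": [
    [[0.6, -0.02, 0.47], 0],
    [[0.9, -0.03, 0.47], 0],
    [[0.9, -0.03, 0.47], 0],
    [[0.9, -0.02, 0.47], 0],
    [[0.75, 0, 0], 0],
    [[0, 0, 0], 0],
    [[0, 0, 0], 0],
    [[0, 0, 0], 0]
  ]
}}

```text
clock: 3.4
tool_pos: [0.5453, 0.116, 0.1119]
tool_rot: [0.133, 0.696, 0.132, -0.693]
force: [0.0, -0.6, -0.2]
width: 0.0851
```

Run:
```python
from h import *
im,c=snap('wrist','w2.png'); R,s=toolR(); print(s['tool_pos'],s['joints'],s['force'])
print(go([.5432,.1155,.058]))
```

```text
[0.5454282  0.11618864 0.11196285] [ 2.79636554e-02  1.58673831e-01  1.96143839e+00 -3.28094781e-05
  1.01768524e+00  1.22142437e+00] [-0.66024623  0.32635543 -0.04477815]
[ 1.798 -0.008  0.084]
```

View pics/w2.png

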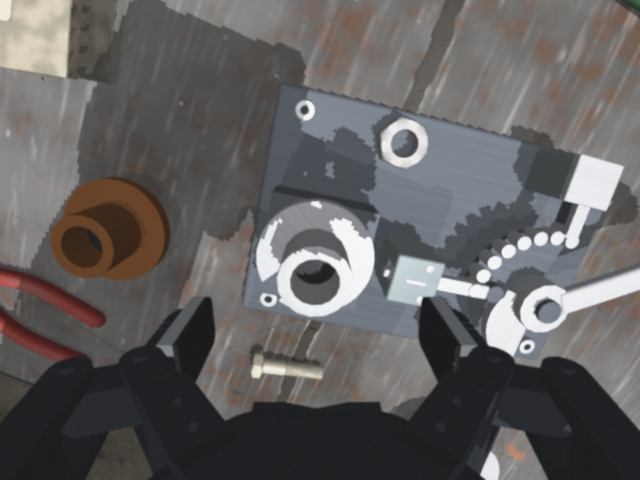

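Run:
```python
from h import *
c=ctrl.get_calibration('wrist')
a=cv2.imread('pics/w2.png')
print(onz(c,316,282,.087), proj(c,[.5432,.1155,.087]))
cv2.imwrite('pics/w2z.png',cv2.resize(a[190:330,240:400],None,fx=4.5,fy=4.5,interpolation=cv2.INTER_CUBIC))
```

```text
[0.54454652 0.11546712 0.087     ] [314.97955138 284.21274116]
```

View pics/w2z.png

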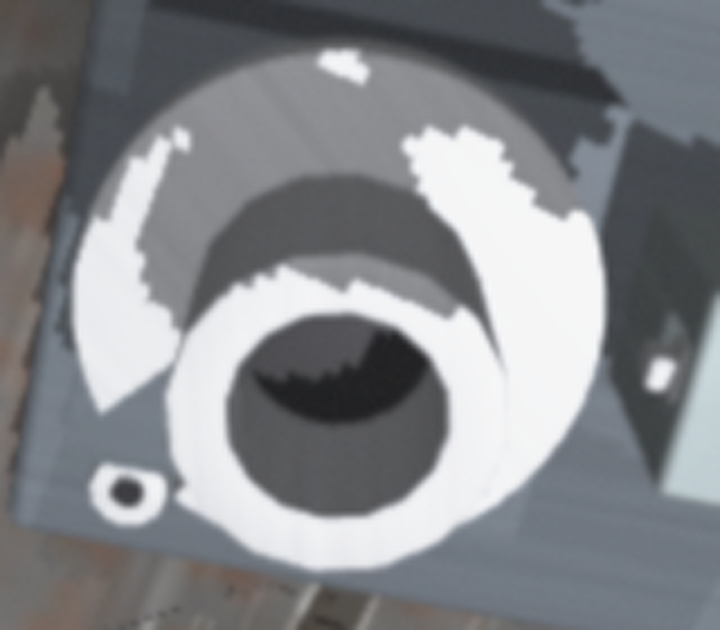

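>>> {"method": "carry_out", "body": {
  "plan": [
    [[0.6, 0, 0.05], 0],
    [[0.6, 0, 0], 0],
    [[0.5, 0, 0], 0],
    [[0.1, 0, 0], 0],
    [[0, 0, 0], 0],
    [[0, 0, 0], 0]
  ]
}}

```text
clock: 4.05
tool_pos: [0.5433, 0.1159, 0.0568]
tool_rot: [0.133, 0.695, 0.133, -0.694]
force: [-0.6, -0.8, -0.0]
width: 0.0856
```

>>> {"method": "carry_out", "body": {
  "plan": [
    [[0, 0, 0], 0],
    [[0, 0, 0], 0],
    [[0, 0, 0], 0],
    [[0, 0, 0], 0],
    [[0, 0, 0], 0],
    [[0, 0, 0], 0],
    [[0, 0, 0], 0],
    [[0, 0, 0], 0]
  ],
  "jaw": 36
}}

```text
clock: 4.85
tool_pos: [0.5429, 0.116, 0.0565]
tool_rot: [0.133, 0.695, 0.133, -0.694]
force: [-1.2, 0.5, 7.3]
width: 0.0376
```

Run:
```python
from h import *
im,c=snap('wrist','w3.png'); R,s=toolR(); print(s)
```

```text
{'clock': 4.9, 'joints': array([2.76295360e-02, 2.37338032e-01, 1.98831171e+00, 3.02896500e-04,
       9.15120019e-01, 1.22052870e+00]), 'dq': array([ 0.00016333,  0.00187619, -0.00247833,  0.00151129,  0.00053617,
        0.00069637]), 'effort': array([-3.21757738e-01, -3.05256164e+01, -2.22119808e+01, -1.73049755e-01,
       -3.31024518e-01, -5.85058457e-03]), 'tool_pos': array([0.54288889, 0.11600199, 0.05656586]), 'tool_rot': array([ 0.13271206,  0.69483487,  0.13278622, -0.69423327]), 'force': array([-0.85255107, -0.19860995,  5.29984777]), 'wrist_torque': array([0.1434898 , 0.23101521, 0.00268752]), 'width': 0.03768820299309488}
```

View pics/w3.png

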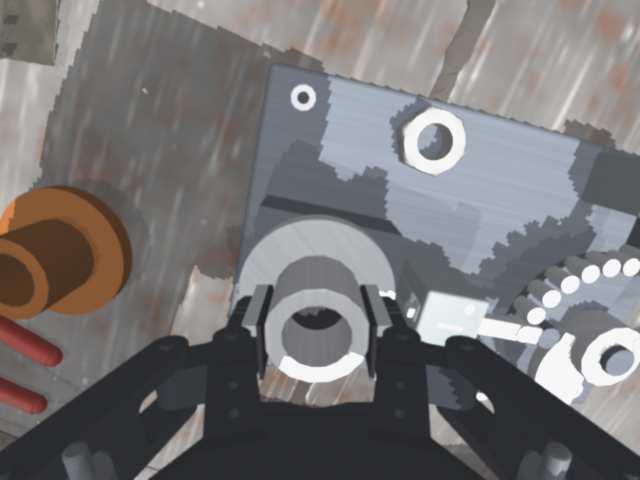

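Run:
```python
from h import *
c=ctrl.get_calibration('wrist'); R,s=toolR()
w=onz(c,316,335,.087); print(w, R.T@(w-s['tool_pos']))
for d in (-.02,.02):
  print(onz(c,316,335+ (46 if d>0 else -46),.087))
```

```text
[0.54535409 0.1166352  0.087     ] [-0.03043195  0.0003223  -0.00255098]
[0.5623636  0.12337843 0.087     ]
[0.52651356 0.10916639 0.087     ]
```

>>> {"method": "carry_out", "body": {
  "plan": [
    [[0, 0, 0], 0],
    [[0, 0, 0], 0],
    [[-0.1, 0, 0], 0],
    [[0, 0, 0], 0],
    [[0, 0, 0], 0]
  ],
  "jaw": 50
}}

```text
clock: 5.4
tool_pos: [0.5425, 0.1159, 0.0588]
tool_rot: [0.133, 0.695, 0.133, -0.694]
force: [-0.2, 0.2, 0.2]
width: 0.0499
```

>>> {"method": "carry_out", "body": {
  "plan": [
    [[0, 0, -0.06], 0],
    [[0, 0, 0], 0],
    [[0, 0, 0], 0]
  ]
}}

```text
clock: 5.7
tool_pos: [0.5442, 0.1165, 0.0588]
tool_rot: [-0.133, -0.695, -0.133, 0.695]
force: [0.1, 0.2, -0.1]
width: 0.0502
```

>>> {"method": "carry_out", "body": {
  "plan": [
    [[0, 0, 0], 0],
    [[0, 0, 0], 0],
    [[0, 0, 0], 0],
    [[0, 0, 0], 0],
    [[0, 0, 0], 0],
    [[0, 0, 0], 0]
  ],
  "jaw": 36
}}

```text
clock: 6.3
tool_pos: [0.5444, 0.1165, 0.0591]
tool_rot: [0.133, 0.695, 0.133, -0.694]
force: [-0.1, -0.8, 2.4]
width: 0.0379
```

>>> {"method": "carry_out", "body": {
  "plan": [
    [[0, 0, 0], -0.5],
    [[0, 0, 0], -1],
    [[0, 0, 0], -1],
    [[0, 0, 0], -1],
    [[0, 0, 0], -1],
    [[0, 0, 0], 0],
    [[0, 0, 0], 0]
  ]
}}

```text
clock: 7.0
tool_pos: [0.5444, 0.1166, 0.0591]
tool_rot: [0.291, 0.645, 0.291, -0.644]
force: [-0.3, -0.6, 3.1]
width: 0.0374
```

Run:
```python
from h import *
R,s=toolR(); print(s,np.arctan2(R[1,1],R[0,1]))
```

```text
{'clock': 7.0, 'joints': array([2.87245193e-02, 2.36511931e-01, 1.98353212e+00, 2.19579411e-05,
       9.20802082e-01, 7.52283154e-01]), 'dq': array([ 0.00029975,  0.00144346, -0.0011128 , -0.00071332, -0.0002641 ,
       -0.00213668]), 'effort': array([ 1.45986254e-02, -3.16494334e+01, -2.25550765e+01,  1.07541152e-01,
        1.19779684e-02,  7.36569311e-02]), 'tool_pos': array([0.54442689, 0.1165887 , 0.05913251]), 'tool_rot': array([ 0.29075633,  0.64485162,  0.29056467, -0.64435962]), 'force': array([-0.2900691 , -0.60857865,  3.05736434]), 'wrist_torque': array([-0.02975121, -0.01920928,  0.07412059]), 'width': 0.03740314487239783} -0.7235720563539452
```

>>> {"method": "carry_out", "body": {
  "plan": [
    [[0, 0, 0], -1],
    [[0, 0, 0], -1],
    [[0, 0, 0], -1],
    [[0, 0, 0], -1],
    [[0, 0, 0], -1],
    [[0, 0, 0], -1],
    [[0, 0, 0], -1],
    [[0, 0, 0], -1],
    [[0, 0, 0], -1],
    [[0, 0, 0], -1],
    [[0, 0, 0], 0],
    [[0, 0, 0], 0]
  ]
}}

```text
clock: 8.2
tool_pos: [0.5439, 0.1164, 0.0591]
tool_rot: [0.574, 0.413, 0.574, -0.414]
force: [-3.2, -1.3, 5.5]
width: 0.0374
```

>>> {"method": "carry_out", "body": {
  "plan": [
    [[0, 0, 0], -1],
    [[0, 0, 0], -1],
    [[0, 0, 0], -1],
    [[0, 0, 0], -1],
    [[0, 0, 0], -1],
    [[0, 0, 0], -1],
    [[0, 0, 0], -0.8],
    [[0, 0, 0], 0],
    [[0, 0, 0], 0]
  ]
}}

```text
clock: 9.1
tool_pos: [0.5438, 0.1163, 0.0591]
tool_rot: [0.681, 0.187, 0.682, -0.188]
force: [-2.8, -1.7, 4.8]
width: 0.0373
```

Run:
```python
from h import *
im,c=snap('wrist','w4.png'); im,_=snap('top','t4.png'); im,_=snap('scene','s4.png')
R,s=toolR(); print(s,np.arctan2(R[1,1],R[0,1]))
import pickle; pickle.dump(c,open('w4.pkl','wb'))
a=cv2.imread('pics/s4.png'); cv2.imwrite('pics/s4z.png',cv2.resize(a[200:310,225:375],None,fx=5,fy=5,interpolation=cv2.INTER_CUBIC))
a=cv2.imread('pics/t4.png'); cv2.imwrite('pics/t4z.png',cv2.resize(a[170:290,235:400],None,fx=4.8,fy=4.8,interpolation=cv2.INTER_CUBIC))
```

```text
{'clock': 9.25, 'joints': array([ 2.84817866e-02,  2.36178859e-01,  1.98397789e+00, -6.31130986e-04,
        9.22548501e-01, -1.00534344e+00]), 'dq': array([-8.83446056e-04, -7.82602466e-04,  1.05426883e-04,  2.11636035e-04,
       -6.77573863e-05, -1.14444268e-03]), 'effort': array([  0.76500021, -30.59064746, -22.96698511,   0.31216663,
        -0.52943274,   0.05653998]), 'tool_pos': array([0.54381137, 0.11630837, 0.05911719]), 'tool_rot': array([ 0.6814853 ,  0.18716015,  0.68213354, -0.1877304 ]), 'force': array([-2.43761408, -2.11517401,  5.47180927]), 'wrist_torque': array([-0.21349427,  0.31750068,  0.10490993]), 'width': 0.037767189112238767} 1.0342069187344067
```

View pics/w4.png

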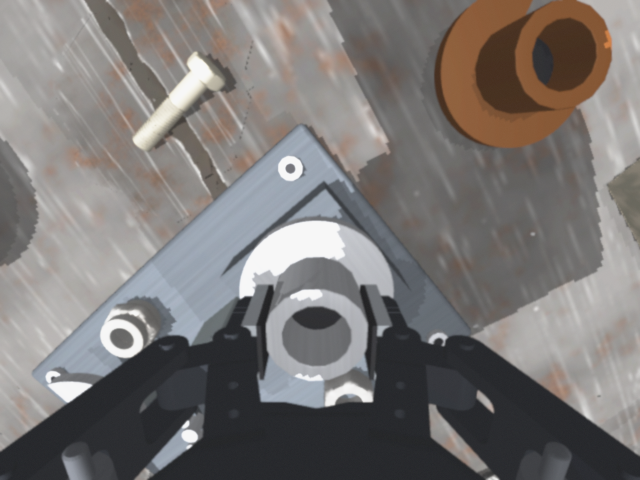

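View pics/s4z.png

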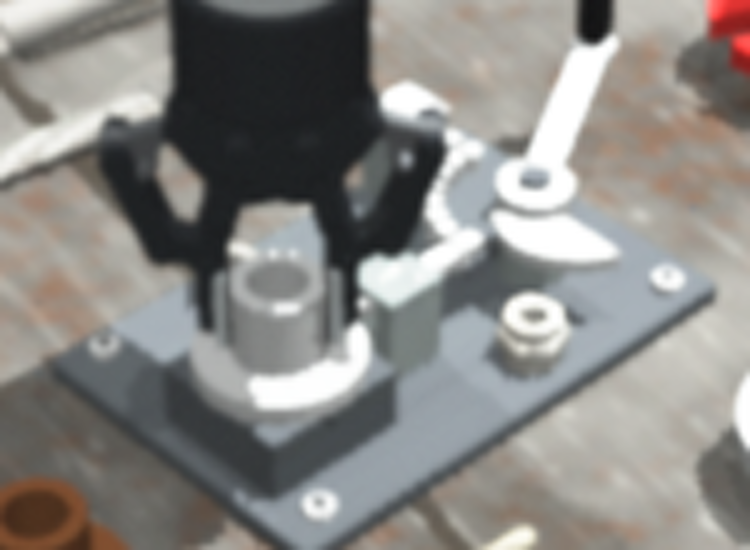

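View pics/t4z.png

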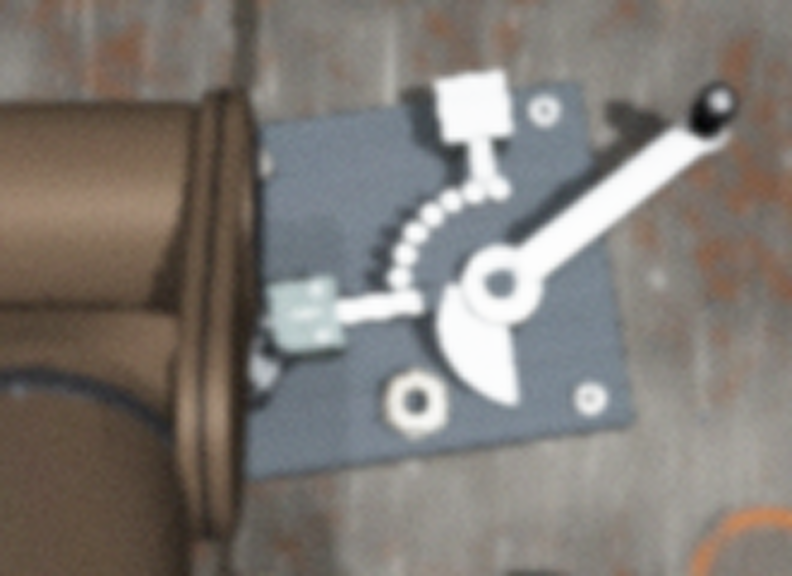

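>>> {"method": "carry_out", "body": {
  "plan": [
    [[0, 0, 0], 0],
    [[0, 0, 0], 0],
    [[0, 0, 0], 0],
    [[-0.5, 0, 0], 0],
    [[-1, 0, 0], 0],
    [[-1, 0, 0.6], 0],
    [[-0.5, 0, 0.6], 0],
    [[0, 0, 0.6], 0],
    [[0, 0, 0.6], 0],
    [[0, 0, 0], 0],
    [[0, 0, 0], 0],
    [[0, 0, 0], 0]
  ],
  "jaw": 62
}}

```text
clock: 10.45
tool_pos: [0.6053, 0.0805, 0.1487]
tool_rot: [0.682, 0.186, 0.682, -0.186]
force: [-0.2, -0.5, -0.5]
width: 0.0619
```

Run:
```python
from h import *
im,c=snap('wrist','w5.png')
R,s=toolR(); print(s['tool_pos'],s['force'],np.arctan2(R[1,1],R[0,1]))
import pickle; pickle.dump(c,open('w5.pkl','wb'))
u,v=proj(c,[.5435,.116,.06]); print(u,v)
```

```text
[0.6052349  0.08049929 0.14869641] [-0.08925418  0.31139929 -0.64947375] 1.0379748616741138
315.6948321231265 134.3661621639984
```

View pics/w5.png

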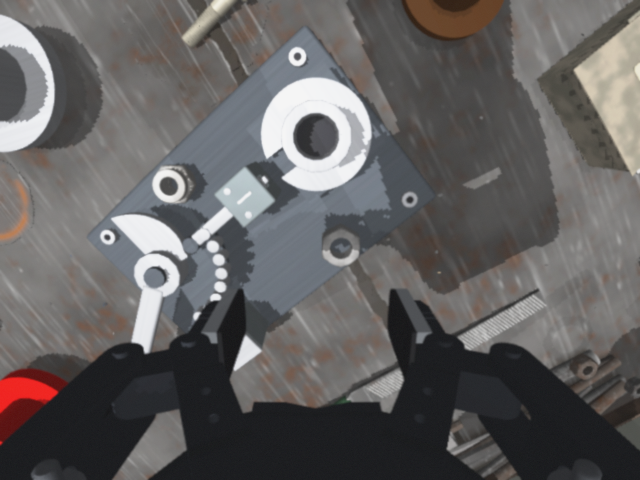

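Flange centre near (316,134), notch facing the guide at (245,195). I'll zoom to measure the remaining angle.

Run:
```python
import cv2
a=cv2.imread('pics/w5.png'); cv2.imwrite('pics/w5z.png',cv2.resize(a[70:230,205:385],None,fx=4.4,fy=3.7*1.189189,interpolation=cv2.INTER_CUBIC)[:600])
cv2.imwrite('pics/w5y.png',cv2.resize(a[130:220,205:325],None,fx=6.5,fy=6.5,interpolation=cv2.INTER_CUBIC))
```

```text
(no output)
```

View pics/w5y.png

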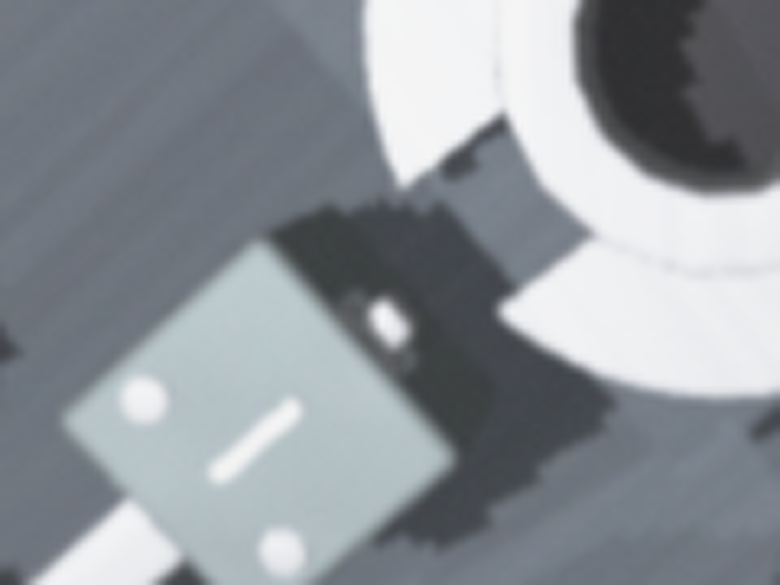

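```bash
cat > m5.py <<'E'
from h import *; import pickle
def run(pk,x0,y0,f,pts):
    c=pickle.load(open(pk,'rb'))
    W={n:onz(c,(p[0]+.5)/f-.5+x0,(p[1]+.5)/f-.5+y0,p[2])[:2] for n,p in pts.items()}
    ang=lambda a,b:np.degrees(np.arctan2(*(W[b]-W[a])[::-1]))
    print({k:v.round(4) for k,v in W.items()})
    print('edge a',ang('a','ai'),'edge b',ang('b','bi'),'corner perp',ang('b','a')-0,'inner perp',ang('bi','ai'))
    print('guide y',ang('g1','g0'),'line',ang('l1','l0'),'guide x',ang('g2','g0'))
    o=np.array([.5435,.116]); 
    print('guide mid..boss', np.degrees(np.arctan2(*(W['boss']-W['t'])[::-1])), 'notchmid->boss',np.degrees(np.arctan2(*(W['boss']-(W['a']+W['b'])/2)[::-1])),'gm->boss',np.degrees(np.arctan2(*(W['boss']-(W['g0']+W['g2'])/2)[::-1])))
E
python3 - <<'E'
from m5 import *
run('w5.pkl',205,130,6.5,dict(a=(403,188,.052),b=(500,312,.052),ai=(502,116,.052),bi=(590,240,.052),g0=(262,238,.057),g1=(62,418,.057),g2=(455,460,.057),l0=(293,405,.057),l1=(215,475,.057),t=(390,323,.051),boss=(722,30,.087)))
E
```

```text
{'a': array([0.5402, 0.0799]), 'b': array([0.5561, 0.0817]), 'ai': array([0.5393, 0.0924]), 'bi': array([0.5545, 0.0936]), 'g0': array([0.5372, 0.0657]), 'g1': array([0.5418, 0.0376]), 'g2': array([0.5664, 0.0704]), 'l0': array([0.553, 0.059]), 'l1': array([0.5549, 0.048 ]), 't': array([0.5512, 0.0711]), 'boss': array([0.5433, 0.1162])}
edge a 94.21282826066489 edge b 97.40240091001415 corner perp -173.38299471763344 inner perp -175.52878770526164
guide y 99.40541932330218 line 100.02453977838864 guide x -170.97263201364407
guide mid..boss 99.96932100559876 notchmid->boss 97.8203231952124 gm->boss 99.96465340487988
```

View pics/w5z.png

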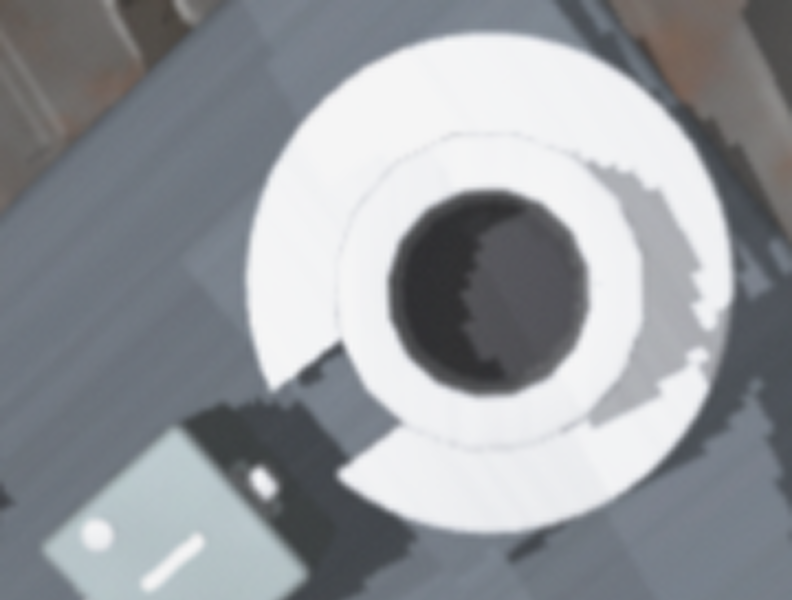

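```bash
cat > notch.py <<'E'
from h import *; import pickle
from scipy.ndimage import map_coordinates
def notch(png,pk,c0=(.5435,.116),fy=np.radians(99.8)):
    c=pickle.load(open(pk,'rb')); g=cv2.imread(png,0).astype(float)
    S=lambda P:map_coordinates(g,[[proj(c,p)[1] for p in P],[proj(c,p)[0] for p in P]],order=1)
    ctr=np.array(c0)
    for it in range(3):
        pts=[]
        for a in np.radians(np.arange(0,360,4)):
            rs=np.linspace(.028,.043,61); v=S([[*(ctr+r*np.array([np.cos(a),np.sin(a)])),.052] for r in rs])
            d=np.diff(cv2.GaussianBlur(v.reshape(1,-1),(9,1),0)[0]); k=d.argmin()
            if d[k]<-4 and v[0]>180: pts.append(ctr+rs[k]*np.array([np.cos(a),np.sin(a)]))
        P=np.array(pts); 
        A=np.c_[2*P,np.ones(len(P))]; x=np.linalg.lstsq(A,(P**2).sum(1),rcond=None)[0]
        r=np.sqrt(x[2]+x[:2]@x[:2]); res=np.hypot(*(P-x[:2]).T)-r
        P=P[abs(res)<.001]; A=np.c_[2*P,np.ones(len(P))]; x=np.linalg.lstsq(A,(P**2).sum(1),rcond=None)[0]; r=np.sqrt(x[2]+x[:2]@x[:2]); ctr=x[:2]
    print('centre',ctr.round(5),'r',r.round(5),len(P))
    E=[]
    for rr in np.arange(.024,.035,.001):
        al=np.radians(np.arange(-50,50,.25))+fy+np.pi
        v=S([[*(ctr+rr*np.array([np.cos(a),np.sin(a)])),.052] for a in al]); v=cv2.GaussianBlur(v.reshape(1,-1),(9,1),0)[0]
        d=np.diff(v); m=len(al)//2; lo=d.argmin(); hi=d.argmax()
        E.append((rr,np.degrees(al[lo]-fy-np.pi),np.degrees(al[hi]-fy-np.pi)))
    for e in E: print('r %.3f edges %.2f %.2f mid %.2f width %.1f'%(e[0],e[1],e[2],(e[1]+e[2])/2,2e3*e[0]*np.sin(np.radians(e[2]-e[1])/2)))
E
python3 -c "
from notch import *
notch('pics/w5.png','w5.pkl')"
```

```text
centre [0.54436 0.11555] r 0.03604 66
r 0.024 edges -22.50 14.75 mid -3.88 width 15.3
r 0.025 edges -21.75 14.00 mid -3.88 width 15.3
r 0.026 edges -21.25 13.50 mid -3.88 width 15.5
r 0.027 edges -20.50 12.75 mid -3.88 width 15.4
r 0.028 edges -19.75 12.00 mid -3.87 width 15.3
r 0.029 edges -19.25 11.50 mid -3.87 width 15.4
r 0.030 edges -19.00 11.00 mid -4.00 width 15.5
r 0.031 edges -18.25 10.25 mid -4.00 width 15.3
r 0.032 edges -17.75 10.00 mid -3.88 width 15.3
r 0.033 edges -17.75 9.50 mid -4.12 width 15.5
r 0.034 edges -17.25 9.00 mid -4.12 width 15.4
r 0.035 edges -16.75 8.50 mid -4.13 width 15.3
```

>>> {"method": "carry_out", "body": {
  "plan": [
    [[0, 0, -0.6], 0],
    [[0, 0, -0.6], 0],
    [[0.4, 0, -0.6], 0],
    [[0.6, 0, -0.6], 0],
    [[0.8, 0, 0], 0],
    [[0.8, 0, 0], 0],
    [[0.35, 0, 0], 0],
    [[0, 0, 0], 0],
    [[0, 0, 0], 0],
    [[0, 0, 0], 0]
  ]
}}

```text
clock: 11.5
tool_pos: [0.5453, 0.1166, 0.0619]
tool_rot: [0.683, 0.187, 0.681, -0.186]
force: [0.4, 0.8, -0.2]
width: 0.0623
```

>>> {"method": "carry_out", "body": {
  "plan": [
    [[0, 0, 0], 0],
    [[0, 0, 0], 0],
    [[0, 0, 0], 0],
    [[0, 0, 0], 0],
    [[0, 0, 0], 0],
    [[0, 0, 0], 0]
  ],
  "jaw": 36
}}

```text
clock: 12.1
tool_pos: [0.5447, 0.1164, 0.0618]
tool_rot: [0.683, 0.186, 0.682, -0.186]
force: [-2.5, -1.0, 5.9]
width: 0.0372
```

>>> {"method": "carry_out", "body": {
  "plan": [
    [[0, 0, 0], -0.3],
    [[0, 0, 0], -0.34],
    [[0, 0, 0], 0],
    [[0, 0, 0], 0],
    [[0, 0, 0], 0],
    [[0, 0, 0], 0]
  ]
}}

```text
clock: 12.7
tool_pos: [0.5447, 0.1159, 0.0618]
tool_rot: [0.688, 0.163, 0.688, -0.164]
force: [-3.8, -2.1, 7.1]
width: 0.0375
```

Run:
```python
from h import *
R,s=toolR(); print(s['tool_pos'],s['force'],np.arctan2(R[1,1],R[0,1]))
```

```text
[0.54471839 0.11587995 0.06178522] [-3.81574594 -2.14222412  7.05932213] 1.104769426557111
```

>>> {"method": "carry_out", "body": {
  "plan": [
    [[0, 0, 0], 0],
    [[0, 0, 0], 0],
    [[0, 0, 0], 0],
    [[-0.5, 0, 0], 0],
    [[-1, 0, 0], 0],
    [[-1, 0, 0.6], 0],
    [[-0.5, 0, 0.6], 0],
    [[0, 0, 0.6], 0],
    [[0, 0, 0.6], 0],
    [[0, 0, 0], 0],
    [[0, 0, 0], 0],
    [[0, 0, 0], 0]
  ],
  "jaw": 62
}}

```text
clock: 13.9
tool_pos: [0.6075, 0.0846, 0.1502]
tool_rot: [0.688, 0.163, 0.688, -0.163]
force: [0.1, 0.0, -0.1]
width: 0.062
```

Run:
```python
from h import *
im,c=snap('wrist','w6.png')
R,s=toolR(); print(s['tool_pos'],s['force'],np.arctan2(R[1,1],R[0,1]))
import pickle; pickle.dump(c,open('w6.pkl','wb'))
from notch import *
notch('pics/w6.png','w6.pkl')
a=cv2.imread('pics/w6.png'); cv2.imwrite('pics/w6y.png',cv2.resize(a[120:210,205:325],None,fx=6.5,fy=6.5,interpolation=cv2.INTER_CUBIC))
```

```text
[0.60753545 0.08468879 0.15018051] [ 0.34809979  0.86566121 -0.81498174] 1.1050808193575448
centre [0.54442 0.11557] r 0.03603 67
r 0.024 edges -18.75 18.75 mid 0.00 width 15.4
r 0.025 edges -18.00 17.75 mid -0.13 width 15.3
r 0.026 edges -17.50 17.50 mid 0.00 width 15.6
r 0.027 edges -17.00 16.25 mid -0.38 width 15.4
r 0.028 edges -16.00 15.75 mid -0.13 width 15.3
r 0.029 edges -15.50 15.50 mid 0.00 width 15.5
r 0.030 edges -15.25 14.75 mid -0.25 width 15.5
r 0.031 edges -14.75 14.00 mid -0.38 width 15.4
r 0.032 edges -14.00 13.75 mid -0.12 width 15.3
r 0.033 edges -13.75 13.25 mid -0.25 width 15.4
r 0.034 edges -13.50 12.75 mid -0.38 width 15.4
r 0.035 edges -12.75 12.25 mid -0.25 width 15.2
```

View pics/w6y.png

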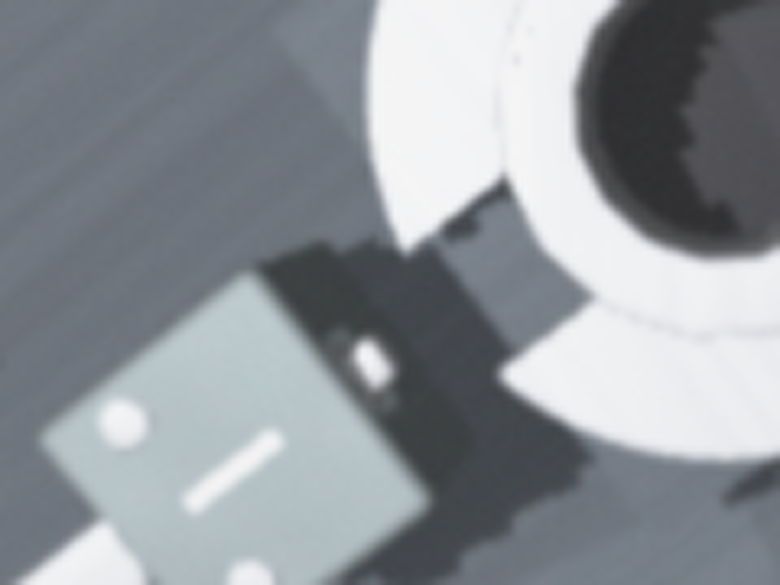

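View pics/w6.png

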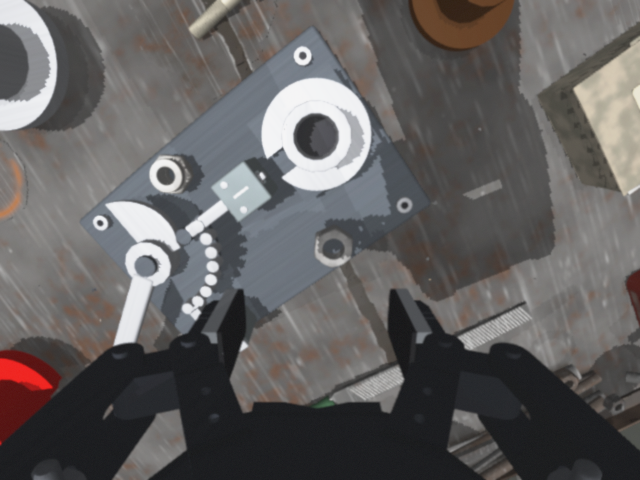

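Run:
```python
from h import *; import pickle
c=pickle.load(open('w6.pkl','rb')); a=cv2.imread('pics/w6.png',0)
def ref(u,v):
    w=a[v-11:v+12,u-11:u+12]; _,m=cv2.threshold(w,200,255,0); cs,_=cv2.findContours(m,cv2.RETR_EXTERNAL,cv2.CHAIN_APPROX_NONE); k=max(cs,key=cv2.contourArea); (x,y),r=cv2.minEnclosingCircle(k); return u-11+x,v-11+y
A,B,C=[onz(c,*ref(*p),.014)[:2] for p in ((303,56),(101,222),(404,205))]
ang=lambda d:np.degrees(np.arctan2(d[1],d[0]))
print(A,B,C,ang(A-B),ang(C-A)+90,np.hypot(*(A-B)),np.hypot(*(C-A)))
f=6.5; q=lambda x,y,z:onz(c,(x+.5)/f-.5+205,(y+.5)/f-.5+120,z)[:2]
g0,g1,g2=q(250,270,.057),q(40,438,.057),q(432,498,.057); l0,l1=q(272,437,.057),q(195,503,.057)
print(ang(g0-g1),ang(g2-g0)+90,ang(l0-l1), g0,g2,'mid->centre',ang(np.array([.54442,.11557])-(g0+g2)/2))
piv=q((148.5-205+.5)*f,(263-120+.5)*f,.061); print('piv',piv, ang(np.array([.54442,.11557])-piv))
```

```text
Traceback (most recent call last):
ValueError: max() iterable argument is empty
```

Run:
```python
from h import *; import pickle
c=pickle.load(open('w6.pkl','rb')); a=cv2.imread('pics/w6.png',0)
def ref(u,v):
    w=a[v-11:v+12,u-11:u+12]; _,m=cv2.threshold(w,(int(w.max())+int(np.median(w)))//2,255,0); cs,_=cv2.findContours(m,cv2.RETR_EXTERNAL,cv2.CHAIN_APPROX_NONE); k=max(cs,key=cv2.contourArea); (x,y),r=cv2.minEnclosingCircle(k); return u-11+x,v-11+y
A,B,C=[onz(c,*ref(*p),.014)[:2] for p in ((303,56),(101,222),(404,205))]
ang=lambda d:np.degrees(np.arctan2(d[1],d[0]))
print(A,B,C,ang(A-B),ang(C-A)+90,np.hypot(*(A-B)),np.hypot(*(C-A)))
f=6.5; q=lambda x,y,z:onz(c,(x+.5)/f-.5+205,(y+.5)/f-.5+120,z)[:2]
g0,g1,g2=q(250,270,.057),q(40,438,.057),q(432,498,.057); l0,l1=q(272,437,.057),q(195,503,.057)
print(ang(g0-g1),ang(g2-g0)+90,ang(l0-l1), g0,g2,'mid->centre',ang(np.array([.54442,.11557])-(g0+g2)/2))
piv=q((148.5-205+.5)*f,(263-120+.5)*f,.061); print('piv',piv, ang(np.array([.54442,.11557])-piv))
```

```text
[0.48929505 0.13194978] [ 0.52424581 -0.07669688] [0.62442944 0.15490022] 99.5094258458792 99.63881252606177 0.2115537355190258 0.13706942210999357
99.94672173189872 100.40631864065465 102.44985122601807 [0.53711066 0.06559397] [0.56598119 0.070896  ] mid->centre 98.56293487506503
piv [ 0.56799044 -0.02972471] 99.21453839876916
```

>>> {"method": "carry_out", "body": {
  "plan": [
    [[0, 0, 0], 0.9],
    [[0, 0, 0], 1],
    [[0, 0, 0], 1],
    [[0, 0, 0], 1],
    [[0, 0, 0], 1],
    [[0, 0, 0], 1],
    [[0, 0, 0], 1],
    [[0, 0, 0], 1],
    [[0, 0, 0], 0.7],
    [[0, 0, 0], 0],
    [[0, 0, 0], 0]
  ],
  "jaw": 50
}}

```text
clock: 15.05
tool_pos: [0.608, 0.0845, 0.1503]
tool_rot: [0.549, 0.446, 0.549, -0.446]
force: [0.3, 0.1, 0.6]
width: 0.0498
```

Run:
```python
from h import *
R,s=toolR(); print(s['tool_pos'],s['joints'],np.arctan2(R[1,1],R[0,1]))
print(go([.6422,-.1215,.15]),go([.6422,-.1215,.068]))
im,c=snap('wrist','w7.png'); import pickle; pickle.dump(c,open('w7.pkl','wb')); print(proj(c,[.6422,-.1215,.107]))
```

```text
[0.6079731  0.08452885 0.15028189] [-2.69985915e-02  2.30842918e-01  1.79865998e+00  4.68025469e-05
  1.11243015e+00 -2.33063271e-01] 0.20604398208021202
[ 0.009 -0.288  6.956] [ 2.742 -0.287  6.956]
[304.97234197 517.6650825 ]
```

View pics/w7.png

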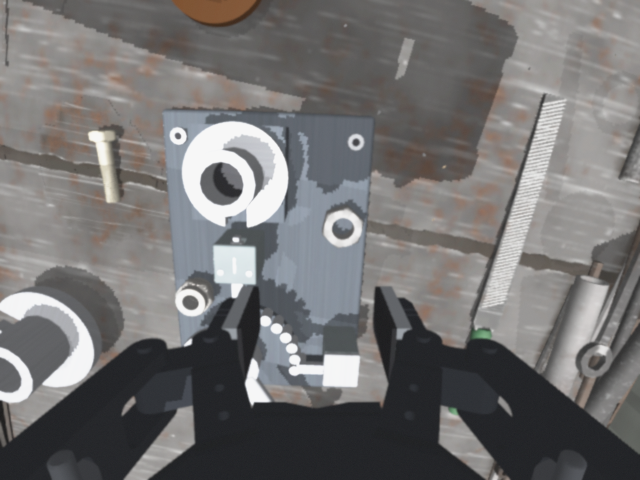

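>>> {"method": "carry_out", "body": {
  "plan": [
    [[0, -0.05, 0.9], 0],
    [[0, -0.05, 1], 0],
    [[0, -0.05, 1], 0],
    [[0, -0.05, 1], 0],
    [[0, -0.05, 1], 0],
    [[0, 0, 0], 0],
    [[0, 0, 0], 0],
    [[0, 0, 0], 0]
  ]
}}

```text
clock: 15.9
tool_pos: [0.6306, -0.0604, 0.1501]
tool_rot: [0.548, 0.446, 0.549, -0.446]
force: [-0.4, 0.0, -0.5]
width: 0.0496
```

Run:
```python
from h import *
R,s=toolR(); print(s['tool_pos'],s['joints'],np.arctan2(R[1,1],R[0,1]))
print(go([.6422,-.1215,.15]),go([.6422,-.1215,.068]))
im,c=snap('wrist','w8.png'); import pickle; pickle.dump(c,open('w8.pkl','wb')); print(proj(c,[.6422,-.1215,.107]),proj(c,[.6422,-.1215,.062]))
```

```text
[ 0.63057114 -0.06041246  0.15013552] [-2.55632817e-01  2.71921100e-01  1.74891528e+00  4.25359377e-04
  1.12140395e+00 -4.60778377e-01] 0.2049607813465589
[ 0.003 -0.035  2.073] [ 2.737 -0.034  2.074]
[314.47726785 359.73465842] [314.82002422 322.2528702 ]
```

View pics/w8.png

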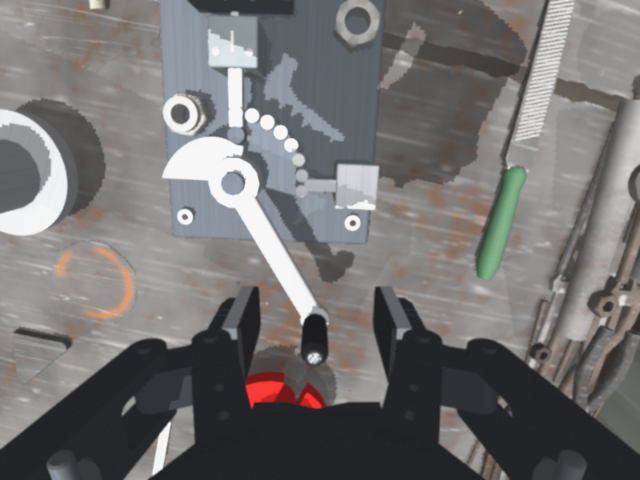

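>>> {"method": "carry_out", "body": {
  "plan": [
    [[0, -0.03, 0.7], 0],
    [[0, 0, 0.7], 0],
    [[0, 0, 0.63], 0],
    [[0, 0, 0], 0],
    [[0.5, 0, 0], 0],
    [[0.8, 0, 0], 0],
    [[0.8, 0, 0], 0],
    [[0.6, 0, 0], 0],
    [[0, 0, 0], 0],
    [[0, 0, 0], 0],
    [[0, 0, 0], 0]
  ]
}}

```text
clock: 17.05
tool_pos: [0.6434, -0.1213, 0.0708]
tool_rot: [0.549, 0.447, 0.547, -0.446]
force: [1.3, -0.2, -0.2]
width: 0.0501
```

Run:
```python
from h import *
R,s=toolR(); print(s['tool_pos'],s['force'],np.arctan2(R[1,1],R[0,1]))
print(go([.6422,-.1205,.068]))
im,c=snap('wrist','w9.png'); print(proj(c,[.6422,-.1205,.107]),proj(c,[.6422,-.1205,.062]))
```

```text
[ 0.64336326 -0.12128345  0.07079047] [ 1.26442627 -0.17281225 -0.1723319 ] 0.20419407268209452
[ 0.093 -0.033 -0.034]
[313.36153035 346.89143849] [313.93799896 290.86481994]
```

View pics/w9.png

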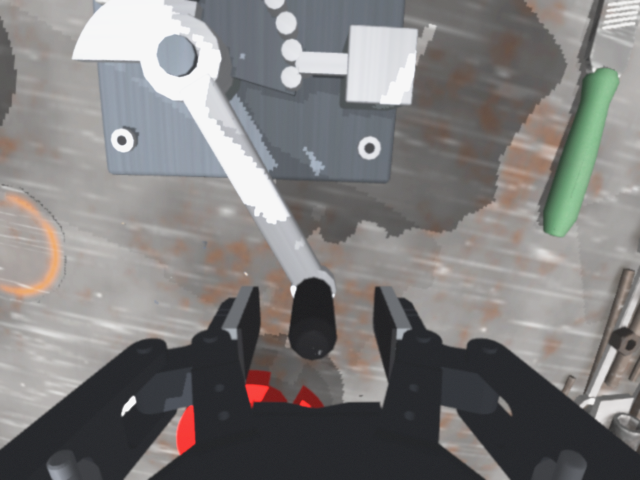

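>>> {"method": "carry_out", "body": {
  "plan": [
    [[0.06, -0.03, -0.05], 0],
    [[0, 0, 0], 0]
  ]
}}

```text
clock: 17.3
tool_pos: [0.6413, -0.1198, 0.0682]
tool_rot: [0.549, 0.447, 0.548, -0.446]
force: [-1.1, 0.6, -0.4]
width: 0.0499
```

>>> {"method": "carry_out", "body": {
  "plan": [
    [[0, 0, 0], 0],
    [[0, 0, 0], 0],
    [[0, 0, 0], 0],
    [[0, 0, 0], 0],
    [[0, 0, 0], 0],
    [[0, 0, 0], 0],
    [[0, 0, 0], 0],
    [[0, 0, 0], 0]
  ],
  "jaw": 10
}}

```text
clock: 18.1
tool_pos: [0.6414, -0.1198, 0.0679]
tool_rot: [0.549, 0.447, 0.548, -0.446]
force: [1.5, 0.2, 2.4]
width: 0.0164
```

Run:
```python
from h import *
R,s=toolR(); print(s['tool_pos'],s['force'],s['width'],np.arctan2(R[1,1],R[0,1]))
im,c=snap('wrist','w10.png');
```

```text
[ 0.64143669 -0.11983825  0.0678637 ] [1.536232   0.18436174 2.44367228] 0.01643769426992198 0.2039279997712788
```

View pics/w10.png

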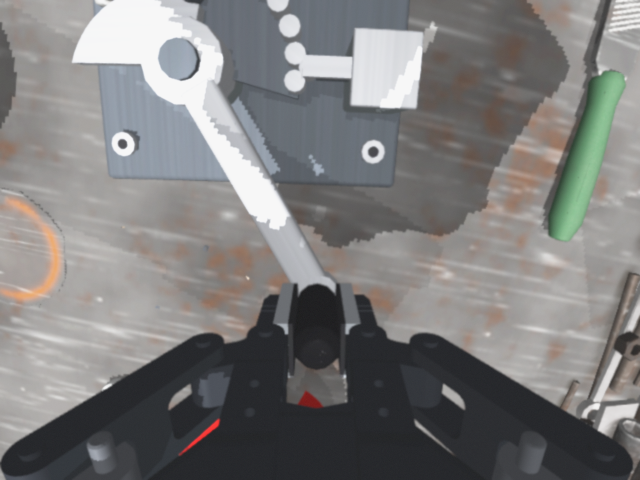

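```bash
cat > arc.py <<'E'
from h import *
PV=np.array([.5694,-.0324]);A0=np.radians(-50.6);RR=.1145
def pt(phi): return PV+RR*np.array([np.cos(A0-phi),np.sin(A0-phi)])
def phi(p): d=np.array(p[:2])-PV; return A0-np.arctan2(d[1],d[0]), np.hypot(*d)
E
python3 - <<'E'
from arc import *
R,s=toolR(); print(phi(s['tool_pos']))
prev=np.array([*s['tool_pos'][:2],.068])
for k in range(1,17):
    q=np.array([*pt(.06*k),.068]); d=R.T@(q-prev)/.03; prev=q; print(round(.06*k,2),d.round(2))
E
```

```text
(np.float64(-0.0013822955303232076), np.float64(0.11326932276721792))
0.06 [-0.   -0.19  0.14]
0.12 [-0.   -0.21  0.09]
0.18 [-0.   -0.22  0.08]
0.24 [-0.   -0.22  0.06]
0.3 [-0.   -0.22  0.05]
0.36 [-0.   -0.23  0.04]
0.42 [-0.   -0.23  0.02]
0.48 [-0.   -0.23  0.01]
0.54 [-0.   -0.23 -0.01]
0.6 [-0.   -0.23 -0.02]
0.66 [-0.   -0.23 -0.03]
0.72 [-0.   -0.22 -0.05]
0.78 [-0.   -0.22 -0.06]
0.84 [-0.   -0.22 -0.07]
0.9 [-0.   -0.21 -0.09]
0.96 [-0.   -0.21 -0.1 ]
```

First click.

>>> {"method": "carry_out", "body": {
  "plan": [
    [[0, -0.19, 0.14], 0],
    [[0, -0.21, 0.09], 0],
    [[0, -0.22, 0.08], 0],
    [[0, -0.22, 0.06], 0],
    [[0, 0, 0], 0],
    [[0, 0, 0], 0],
    [[0, 0, 0], 0]
  ]
}}

```text
clock: 18.85
tool_pos: [0.6188, -0.1345, 0.0678]
tool_rot: [0.548, 0.447, 0.549, -0.446]
force: [1.7, 4.4, 3.7]
width: 0.016
```

Run:
```python
from arc import *
R,s=toolR(); print(s['tool_pos'],phi(s['tool_pos']),s['force'],s['width'],np.arctan2(R[1,1],R[0,1]))
im,c=snap('wrist','w11.png')
```

```text
[ 0.61878106 -0.13453591  0.06777214] (np.float64(0.23731217860669374), np.float64(0.11344704788970464)) [1.73031262 4.42610236 3.68461893] 0.01603474445467326 0.20345559472078076
```

View pics/w11.png

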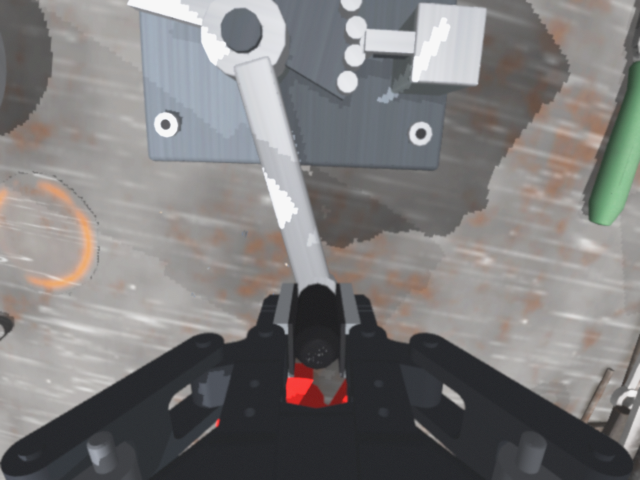

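>>> {"method": "carry_out", "body": {
  "plan": [
    [[0, -0.22, 0.03], 0],
    [[0, -0.22, 0.03], 0],
    [[0, -0.23, 0.01], 0],
    [[0, -0.23, 0.01], 0],
    [[0, 0, 0], 0],
    [[0, 0, 0], 0],
    [[0, 0, 0], 0]
  ]
}}

```text
clock: 19.6
tool_pos: [0.5931, -0.1435, 0.0677]
tool_rot: [0.548, 0.447, 0.548, -0.446]
force: [3.2, 3.6, 2.3]
width: 0.0165
```

Run:
```python
from arc import *
R,s=toolR(); print(s['tool_pos'],phi(s['tool_pos']),s['force'],s['width'],np.arctan2(R[1,1],R[0,1]))
```

```text
[ 0.593093   -0.14353242  0.06773163] (np.float64(0.47760843372355166), np.float64(0.11362998612058733)) [3.17774827 3.61224947 2.28366787] 0.016515978699695837 0.20384335250646618
```

>>> {"method": "carry_out", "body": {
  "plan": [
    [[0, -0.23, -0.02], 0],
    [[0, -0.23, -0.03], 0],
    [[0, -0.23, -0.04], 0],
    [[0, -0.22, -0.05], 0],
    [[0, 0, 0], 0],
    [[0, 0, 0], 0],
    [[0, 0, 0], 0]
  ]
}}

```text
clock: 20.3
tool_pos: [0.5655, -0.1461, 0.0679]
tool_rot: [0.549, 0.446, 0.548, -0.447]
force: [2.8, -3.7, 1.1]
width: 0.0164
```

Run:
```python
from arc import *
R,s=toolR(); print(s['tool_pos'],phi(s['tool_pos']),s['force'],s['width'],np.arctan2(R[1,1],R[0,1]))
import pickle
im,c=snap('wrist','w12.png'); pickle.dump(c,open('w12.pkl','wb'))
im,c=snap('top','t12.png')
prev=np.array([*s['tool_pos'][:2],.068])
for k in (.78,.84,.9,.96):
    RR=.1137; import arc; arc.RR=RR
    q=np.array([*pt(k),.068]); d=R.T@(q-prev)/.03; prev=q; print(k,d.round(2))
```

```text
[ 0.56552443 -0.14610812  0.06785591] (np.float64(0.7217300283500788), np.float64(0.11377414231273367)) [ 2.83338985 -3.68430563  1.05182998] 0.0163536459823136 0.20422043445689692
0.78 [-0.   -0.21 -0.06]
0.84 [-0.   -0.22 -0.07]
0.9 [-0.   -0.21 -0.09]
0.96 [-0.   -0.21 -0.1 ]
```

View pics/w12.png

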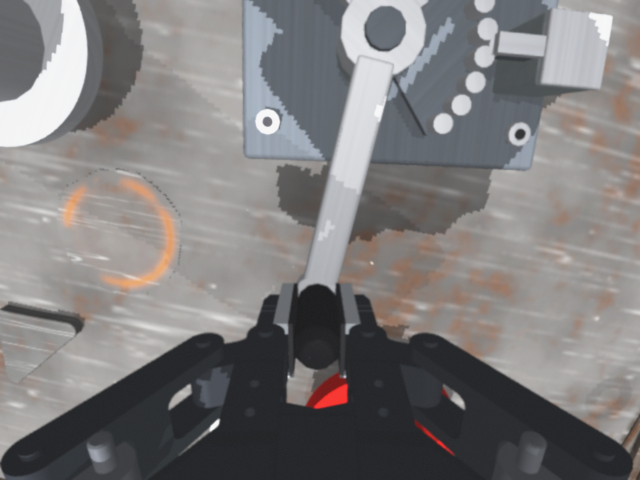

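View pics/t12.png

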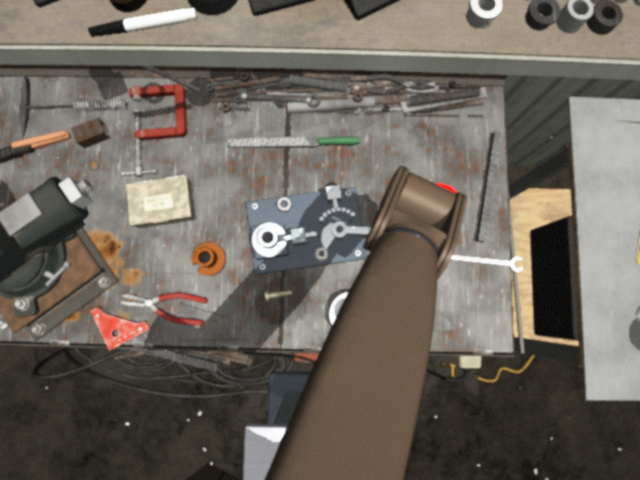

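>>> {"method": "carry_out", "body": {
  "plan": [
    [[0, -0.21, -0.06], 0],
    [[0, -0.22, -0.07], 0],
    [[0, -0.21, -0.08], 0],
    [[0, 0, 0], 0],
    [[0, 0, 0], 0]
  ]
}}

```text
clock: 20.9
tool_pos: [0.5454, -0.1439, 0.0679]
tool_rot: [0.549, 0.446, 0.548, -0.447]
force: [3.6, -4.5, 1.2]
width: 0.0162
```

>>> {"method": "carry_out", "body": {
  "plan": [
    [[0, -0.21, -0.1], 0],
    [[0, 0, 0], 0],
    [[0, 0, 0], 0],
    [[0, 0, 0], 0]
  ]
}}

```text
clock: 21.3
tool_pos: [0.5385, -0.1422, 0.0678]
tool_rot: [0.549, 0.446, 0.548, -0.447]
force: [2.8, -5.0, 2.9]
width: 0.0168
```

Run:
```python
from arc import *
R,s=toolR(); print(s['tool_pos'],phi(s['tool_pos']),s['force'],s['width'],np.arctan2(R[1,1],R[0,1]))
import pickle
im,c=snap('wrist','w13.png'); pickle.dump(c,open('w13.pkl','wb'))
im,c=snap('top','t13.png');a=cv2.imread('pics/t13.png'); cv2.imwrite('pics/t13z.png',cv2.resize(a[170:290,235:400],None,fx=4.8,fy=4.8,interpolation=cv2.INTER_CUBIC))
```

```text
[ 0.53847244 -0.14222099  0.06783881] (np.float64(0.9621680982592552), np.float64(0.11409278305960406)) [ 2.80474166 -4.97640407  2.8963713 ] 0.01679225966557806 0.20451727607368897
```

View pics/w13.png

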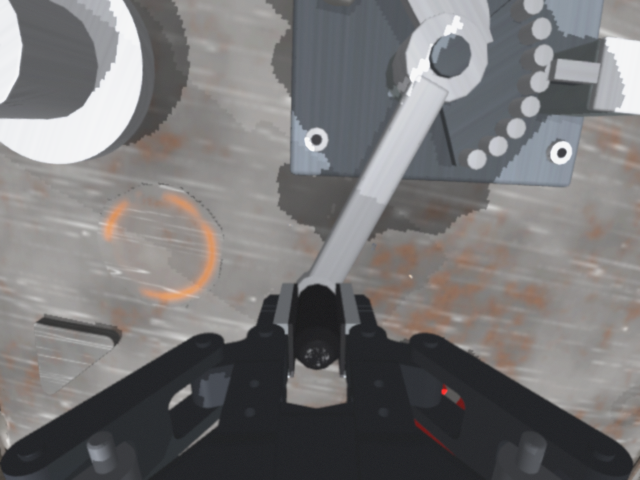

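View pics/t13z.png

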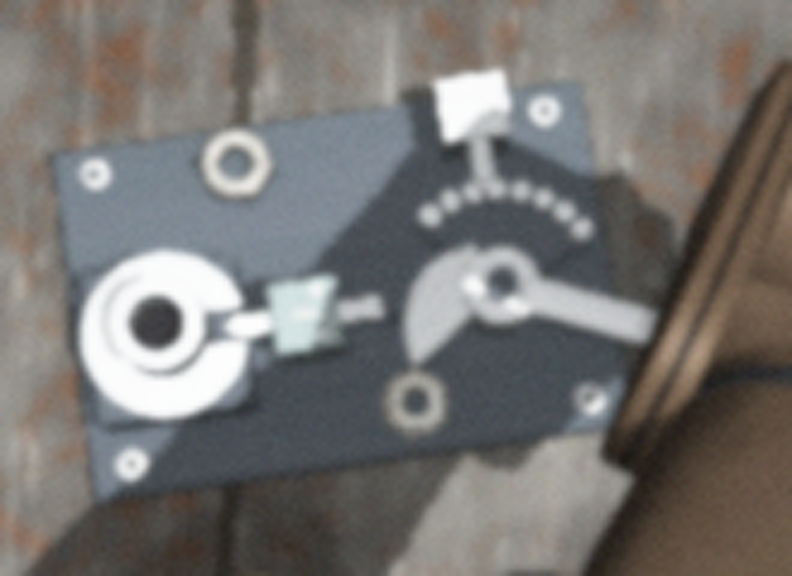

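Run:
```python
from arc import *; import pickle
ang=lambda d:np.degrees(np.arctan2(d[1],d[0]))
for pk,e in (('w8.pkl',[((234,182),(262,234)),((262,198),(314,300))]),('w13.pkl',[((448,56),)])):
    c=pickle.load(open(pk,'rb'))
c8=pickle.load(open('w8.pkl','rb'));c=pickle.load(open('w13.pkl','rb'))
P=lambda c,u,v,z=.061:onz(c,u,v,z)[:2]
# arm edges at end: left (408,82)-(312,270); right (447,100)-(338,284)
l=P(c,408,84)-P(c,313,270); r=P(c,447,102)-P(c,338,284); print(ang(-l),ang(-r),'pivot',P(c,450,56))
l=P(c8,237,208)-P(c8,303,321); r=P(c8,261,197)-P(c8,321,309); print(ang(-l),ang(-r),'pivot',P(c8,233,182))
s=ctrl.observe(); print(s['clock'],s['force'],s['tool_pos'],phi(s['tool_pos']))
```

```text
-103.86238649968126 -106.4997816419771 pivot [ 0.56907747 -0.03171384]
-51.30517841250243 -52.363988740594344 pivot [ 0.56862105 -0.03140138]
21.4 [ 1.78850168 -4.85037681  1.98450308] [ 0.53849019 -0.14222937  0.067839  ] (np.float64(0.9619984508999383), np.float64(0.11409603885011939))
```

>>> {"method": "carry_out", "body": {
  "plan": [
    [[0, 0, 0], 0],
    [[0, 0, 0], 0],
    [[0, 0, 0], 0],
    [[0, 0, 0], 0],
    [[0, 0, 0], 0]
  ]
}}

```text
clock: 21.9
tool_pos: [0.5385, -0.1422, 0.0678]
tool_rot: [0.549, 0.446, 0.548, -0.447]
force: [2.6, -4.9, 2.2]
width: 0.0165
```

Run:
```python
from arc import *
im,c=snap('scene','s14.png');a=cv2.imread('pics/s14.png'); cv2.imwrite('pics/s14z.png',cv2.resize(a[180:310,225:375],None,fx=4.6,fy=4.6,interpolation=cv2.INTER_CUBIC))
s=ctrl.observe(); print(s['clock'],s['force'],phi(s['tool_pos']))
```

```text
21.95 [ 2.46828435 -4.81242156  1.54560586] (np.float64(0.962034316876139), np.float64(0.11408391503906913))
```

View pics/s14z.png

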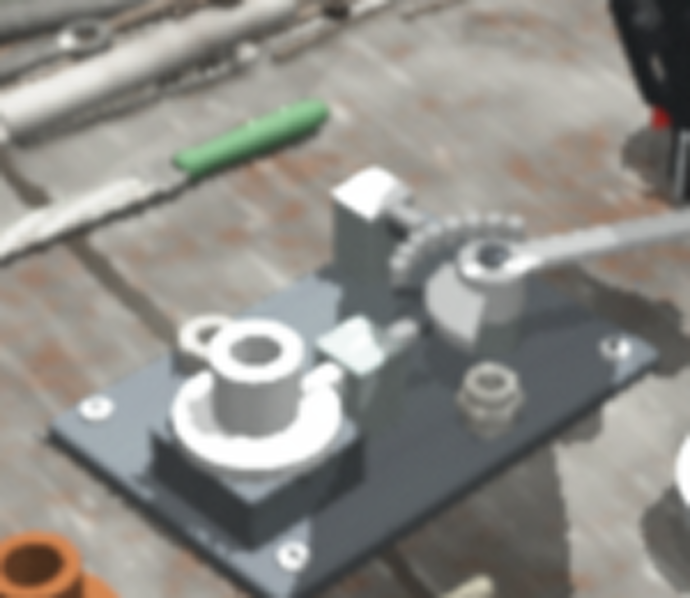

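```bash
python3 -c "
from rig import ctrl
print(ctrl.job_done())"
```

```text
the job is handed in; nothing more can be done
None
```

The job is handed in. The notch faces the tongue, the lever stands at the fourth click, and the gripper is still holding it. The last reading before hand-in was at 21.95 s.

- **Flange:** I gripped the boss and turned it about 128° counter-clockwise, looked again, and corrected by a further 3.8°. It was not lifted out. The wrist camera then put the notch at about 99.6° and the fixture at about 99.55°. The short guide edges and lines gave between 98.6° and 102.4°, so I relied on the longer screw baselines, which agree with each other.
- **Lever:** I pinched the black grip and swung it clockwise one click at a time, stopping at 0.24, 0.48, 0.72 and 0.96 rad.
    - **Angle:** The last reading, from the tool position, was 0.962 rad. It did not change over about half a second of holding.
    - **Force:** The pull along the lever's path was about 2–3 N, below the 4–8 N range given for the seat.
    - **Clicks:** In the top picture four teeth have passed the roller.
    - **Disagreement:** A rough reading of the arm's edges in the pictures gave 0.93 rad, a little low. I trusted the tooth count and the tool position.
- **Final pictures:** The tongue stands in the notch, the flange is seated, and the nut and coupling are where they were. The wrist force stayed below about 10 N in every reading I took.

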